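Change the honey tasting pots on their dished stands

ROBOT

A 6-joint arm with a two-finger parallel gripper is mounted at the origin on the work surface. World frame = base frame: x ahead of the robot, y to its left, z up, the work surface at z = 0. Lengths are in m, angles in rad, forces in N, time in s.
With the tool pointing down it reaches from about 0.3 to 0.875 m from the base axis. Payload 6.4 kg.
Tool frame: the origin (TCP) lies midway between the tips of the shut fingers; the grasp point (between the pads) lies 19 mm behind it; z points along the fingers, y is the line along which they close (so a half turn about z gives the same grasp; the last joint's range is limited). The gripper opens to 85 mm and grips with 20 to 120 N. Pads are 22 mm wide; open, the fingers measure 114 mm over their backs; the gripper's body (76 mm by 85 mm) begins 54 mm behind the grasp point. The pads swing forward as they close: fully open they stand 13 mm farther back than shut.
Start: joints at [0.963, 0.181, 1.607, -0, 1.354, -0.206], TCP at [0.225, 0.529, 0.191] pointing down, gripper open.
Joint ranges: [-2.99, 2.99], [-0.89, 2.07], [0.3, 2.58], [-1.14, 4.28], [0, 2.63], [-3.12, 3.12]. Speed limits (rad/s): [2.57, 2.57, 3.01, 3.14, 3.14, 3.14].

INTERFACE

Orientations are given as a unit quaternion [w, x, y, z].
In Python, from bench import ctrl gives the robot as it stands. The module is installed in compiled form; this text tells all that it offers.
- The arm moves only by the tool move_arm, never from a script. Its argument "plan" is one flat list of numbers, 6 for each row, row after row: the shift along the world's x, y, z in units of 50 mm (1.0 is 50 mm), then the turn, a rotation vector about the world's x, y, z in rad. A call has 1 to 10 rows; each row is the pose to reach, as a shift and turn from the pose commanded when the call began; what a row does not reach only later rows make up. A row lasts 1/8 s, in which the tool goes at most 62.5 mm and 10.7 degrees, less where a joint would pass 70% of its speed; a pose out of reach is approached as far as the arm can. A call with a gripper value outside its range is refused whole. "grip" is the finger opening in mm, from 0 to 85.4, set as the call begins (left out, the last holds). The fingers move at their own pace and stop on an object; the grip force is fixed at half the most. Time passes only in rows, so rows that repeat a pose let the fingers close. It gives the time, the measured TCP pose, the force, the opening and the grip force at its end, in the units of the state.
- ctrl.get_obs(): the state, without advancing time (a new reading comes with each control period).
- ctrl.camera(name): name is "scene" or "top"; returns a dict with "pixels" (384x512x3 uint8, red, green, blue), "fx", "fy", "cx", "cy" (pixels), "dist_coeffs" ([k1, k2, p1, p2, k3] as OpenCV has them; the pictures are not rectified), "origin" and "attitude" of the camera in the world. Camera axes: x right, y down, z forward; pixel columns grow to the right and rows downward; lengths in m; the calibration is good to about 2 mm. A picture is of the moment at which its call begins. There is no depth.
- ctrl.hand_in(): hands the job in; it is judged then, once.
The state is a dict: "time_s": time; "q": joint angles; "dq": joint speeds; "joint_efforts": joint torques, N m; "eef_pos": TCP position; "eef_rot": TCP orientation; "wrist_force": force on the tool from outside, world axes, zero at the start; "torque": the same for the moment, N m; "opening": opening from 0.0 (shut) to 1.0 (fully open); "grasp_force": force on a finger pad.
Only numpy, scipy, OpenCV 4.12 (cv2) and the standard library are available. Lean on these libraries where they do the work, as an engineer would, in place of code of your own. Each camera call takes 0.05 s, during which the arm holds its last target. There are 200 camera calls.

TASK

First lift the finished honey pot, the open one without a cork, off its dished wooden stand and set it down upright on the metal tray. Then seat the two corked pots, each fully home, upright and centred, in the hollow of the stand of its own size: the large pot on the wide stand, the small pot on the narrow one. Lower the pots gently rather than dropping them, do not tip them over, and leave the other things on the counter standing where they are.

Things in the scene. Friction and masses are not known exactly. Their poses are not given: they have to be found in the camera images.
- pot_large: large corked honey pot, white stoneware, about 0.5 kg, round about z: ball belly 92 mm wide, centre 42 mm above the origin, cut to a flat foot 36 mm wide on which it also stands; straight neck 44 mm wide from 83 to 119 mm to hold it by (lip 47 mm wide on its top 3 mm), cork 36 mm wide up to 133 mm. Origin: centre of the foot's underside, z up. Starts on the slab.
- pot_small: small corked honey pot of the same make, about 0.3 kg: ball belly 70 mm wide, its centre 32 mm above the origin, flat foot 28 mm wide; straight neck 36 mm wide from 62 to 98 mm (lip 39 mm wide at its top), cork 28 mm wide up to 112 mm. Origin: centre of the foot's underside, z up. Starts on the slab.
- pot_open: finished honey pot, shaped like the large corked pot but with an open mouth and no cork: belly 92 mm, neck 44 mm wide from 83 mm to its open top at 119 mm, about 0.28 kg. Origin: centre of the foot's underside, z up. Starts seated in the hollow of the wide stand, its foot 46 mm above the stand's origin.
- stand_wide: wide, taller turned wooden stand, fixed: foot 82 mm wide, stem, dished (concave) top 94 mm wide, rim 64 mm above the origin, hollow about 22 mm deep and 82 mm wide at the mouth. A large pot rests on the hollow's sloping wall, self-centring from a few mm off; seated, its foot is 46 mm above the stand's origin. Origin: on the axis at counter height, z up.
- stand_narrow: narrow, lower turned wooden stand, fixed: foot 62 mm wide, dished top 71 mm wide with its rim 47 mm above the origin, hollow about 15 mm deep and 62 mm wide at the mouth. Starts empty. The small pot seated in it has its foot 34 mm above the stand's origin. Origin: on the axis at counter height, z up.
- tray: shallow aluminium tray, fixed to the counter, 180 mm along its x by 320 mm along its y, 14 mm high with a low lip 4 mm thick; the floor inside is 4 mm above the origin. Origin: centre of its underside; x and y along its sides. A mug stands somewhere on it.
- slab: grey-white marble slab, fixed to the counter, 180 mm along its x by 320 mm along its y, 20 mm thick; origin at the centre of its underside. The two corked pots and a bottle stand on it at the start.
- bottle: bystander: small closed green glass bottle, 48 mm in diameter, 130 mm tall, standing between the two corked pots on the slab, loose. Origin: centre of its underside.
- mug: bystander: white handleless cup, 72 mm across at the rim, 80 mm tall, standing on the tray, loose. Origin: centre of its underside.
- jar: bystander: lidded preserve jar, 68 mm in diameter, 110 mm tall, loose on the counter in the middle in front of the robot. Origin: centre of its underside.
- mill: bystander: dark wooden pepper mill, 50 mm in diameter, 165 mm tall, loose, just beyond the stands. Origin: centre of its underside.
- carton: bystander: cardboard cracker carton, 60 mm (x) by 90 mm (y), 190 mm tall, loose, to one side of the stands. Origin: centre of its underside.
- sign: bystander: wooden block 60 mm (x) by 90 mm (y), 50 mm high, carrying an upright black price slate; 135 mm tall in all, loose, on the other side of the stands. Origin: centre of its underside.
There are look-alikes about, which are no part of the job. What is shaped like the pot_large but red is not meant. What is shaped like the pot_small but yellow is not meant.

How it is judged:
By the outcome, as a careful person would: the job done as asked, in the order asked, and still so for the second after the job is handed in, with the robot touching nothing.
It also fails if it takes over 64 s, if anything falls off the work surface, if the arm or the gripper's body presses on something with over 40 N, if the wrist force passes 120 N, or if a joint passes its speed limit or range.

## Working session

There is one attempt and no reset: what is moved stays moved. The work goes in short steps, Python scripts to look and compute and a tool call to move; the robot and the scene stay as the last step left them, time stands still between calls to the robot, and variables do not carry over. Pictures are saved under pics/ and viewed, at most 10 in all, crops included, and the job is handed in when it is done.

Besides the shell and the picture viewer there is one more tool, called after ">>>" by a JSON object that holds its "name" and its "arguments". move_arm: Moves the arm, as the interface text tells. Its arguments: {"type":"object","properties":{"plan":{"type":"array"},"grip":{"type":"number"}},"required":["plan"]}

```bash
mkdir -p pics; cat > h.py <<'E'
import numpy as np, cv2
from scipy.spatial.transform import Rotation as R
from bench import ctrl
def cam(n,save=None):
    c=ctrl.camera(n)
    if save: cv2.imwrite('pics/'+save,c['pixels'][:,:,::-1])
    c['K']=np.array([[c['fx'],0,c['cx']],[0,c['fy'],c['cy']],[0,0,1]])
    a=np.array(c['attitude'],float)
    c['R']=a if a.shape==(3,3) else R.from_quat(a[[1,2,3,0]]).as_matrix()
    c['o']=np.array(c['origin'],float)
    return c
def onz(c,uv,z):
    p=cv2.undistortPoints(np.array(uv,float).reshape(-1,1,2),c['K'],np.array(c['dist_coeffs'],float)).reshape(-1,2)
    d=np.c_[p,np.ones(len(p))]@c['R'].T
    return c['o']+d*((z-c['o'][2])/d[:,2])[:,None]
def proj(c,X):
    Rw=c['R'].T; X=np.array(X,float).reshape(-1,3)
    return cv2.projectPoints(X,cv2.Rodrigues(Rw)[0],-Rw@c['o'],c['K'],np.array(c['dist_coeffs'],float))[0].reshape(-1,2)
E
python3 - <<'E'
from h import *
for n in('scene','top'):
    c=cam(n,n+'0.png'); print(n,c['o'],c['R'].round(3).tolist(),c['fx'],c['cx'],c['cy'],c['dist_coeffs'])
o=ctrl.get_obs();print(o['eef_pos'],o['eef_rot'],o['time_s'])
E
```

```text
scene [1.03610192 0.45798087 1.09482638] [[-0.554, 0.705, -0.444], [0.833, 0.459, -0.31], [-0.015, -0.542, -0.841]] 462.6397038742521 258.9359812985818 189.82058544420977 [-0.11684797  0.          0.          0.          0.        ]
top [0.26901906 0.0425542  1.57060749] [[0.021, -0.987, 0.159], [-1.0, -0.02, 0.009], [-0.005, -0.16, -0.987]] 466.51638503033263 260.99578008904604 190.25037626914207 [-0.08123081  0.          0.          0.          0.        ]
[0.22453102 0.52874302 0.19046976] [-3.07966898e-04  1.99557274e-01  9.79885845e-01 -7.27895752e-04] 0.1
```

View pics/scene0.png

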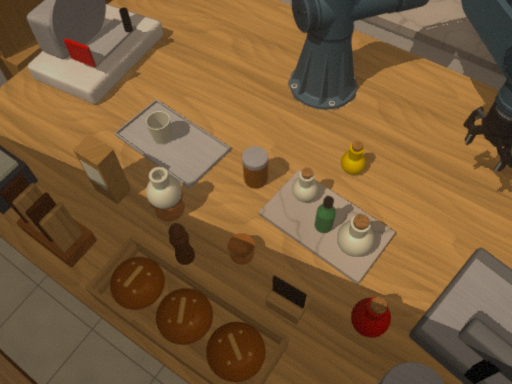

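View pics/top0.png

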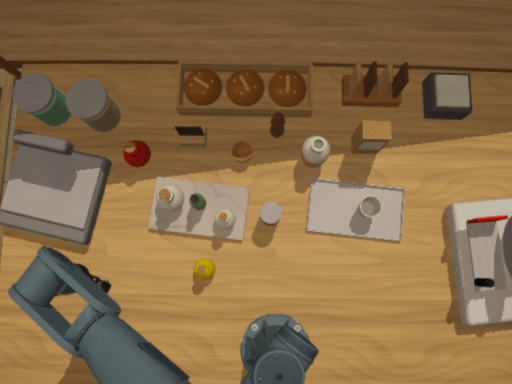

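The scene view shows the open pot at (163,190), the narrow stand at (241,248), the large pot at (356,236) and the small pot at (306,185). In the top view these sit at (316,150), (242,152), (170,198) and (225,217); the tray spans columns 307–404 with the mug at (370,207). Next I zoom in on both views.

```bash
python3 - <<'E'
import cv2
a=cv2.imread('pics/top0.png')[105:250,145:412]; cv2.imwrite('pics/topc.png',cv2.resize(a,None,fx=2.99,fy=3,interpolation=cv2.INTER_CUBIC))
a=cv2.imread('pics/scene0.png')[95:290,110:400]; cv2.imwrite('pics/scenec.png',cv2.resize(a,None,fx=2.75,fy=2.75,interpolation=cv2.INTER_CUBIC))
E
```

```text
(no output)
```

View pics/topc.png

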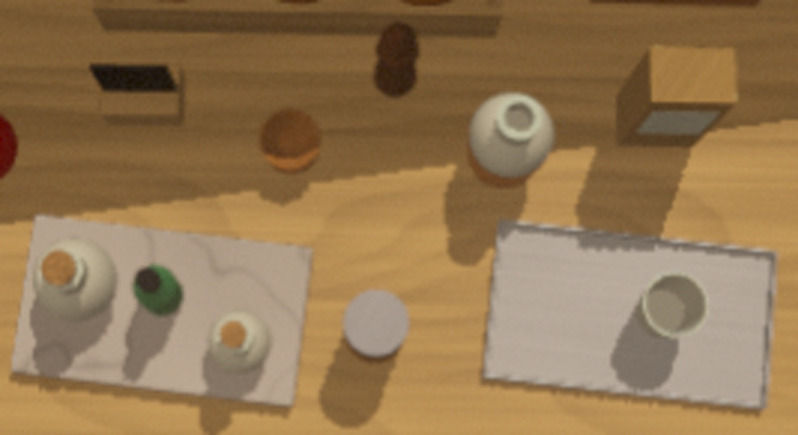

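View pics/scenec.png

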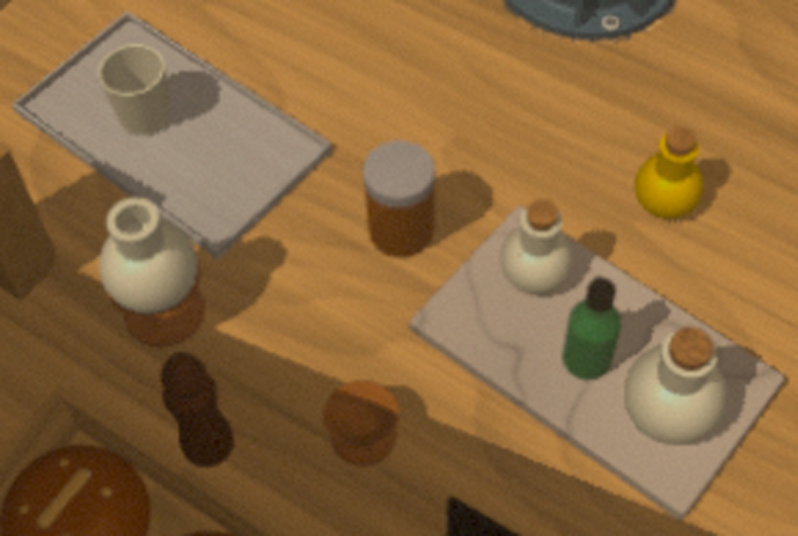

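The crops show the open mouth at (518,117) top and (134,219) scene. Small cork: (233,334) and (543,213). Large cork: (59,267) and (691,347). Narrow rim: (291,138) and (361,413). I refine with masks and triangulate.

```bash
cat >> h.py <<'E'
def ray(c,uv):
    p=onz(c,[uv],0)[0]; d=p-c['o']; return c['o'],d/np.linalg.norm(d)
def tri(c1,u1,c2,u2):
    A=np.zeros((3,3));b=np.zeros(3);rs=[ray(c1,u1),ray(c2,u2)]
    for o,d in rs: M=np.eye(3)-np.outer(d,d);A+=M;b+=M@o
    X=np.linalg.solve(A,b); return X,max(np.linalg.norm(np.cross(X-o,d)) for o,d in rs)
def blob(c,uv,r,f):
    "centre of the biggest blob of mask f(hsv) in a window about uv, upscaled 4x"
    u,v=int(round(uv[0])),int(round(uv[1])); y,x=v-r,u-r
    w=cv2.resize(c['pixels'][y:v+r+1,x:u+r+1],None,fx=4,fy=4,interpolation=cv2.INTER_CUBIC)
    m=f(cv2.cvtColor(w,cv2.COLOR_RGB2HSV).astype(int)).astype('uint8')
    k=max(cv2.findContours(m,cv2.RETR_EXTERNAL,cv2.CHAIN_APPROX_NONE)[0],key=cv2.contourArea)
    e=cv2.fitEllipse(cv2.convexHull(k)); s=lambda p:[(p[0]+.5)/4-.5+x,(p[1]+.5)/4-.5+y]
    return s(e[0]),np.array(e[1])/4
E
python3 - <<'E'
from h import *
s=cam('scene');t=cam('top')
T=lambda a,b:(145+(a+.5)/2.99-.5,105+(b+.5)/3-.5); S=lambda a,b:(110+(a+.5)/2.75-.5,95+(b+.5)/2.75-.5)
pts={'open':((518,117),(134,219),.165),'small':((233,334),(543,213),.132),'large':((59,267),(691,347),.153),
'narrow':((291,138),(361,413),.047),'jar':((377,324),(399,172),.11),'mug':((673,304),(134,75),.08),'bottle':((148,279),(601,290),.13),'mill':((398,43),(186,375),.165)}
for k,(a,b,z) in pts.items():
    a=T(*a);b=S(*b)
    if k in('small','large'):
        f=lambda h:(h[...,0]<18)&(h[...,1]>95)&(h[...,2]>60)
        a,sa=blob(t,a,9,f);b,sb=blob(s,b,10,f);print(a,sa,b,sb)
    X,g=tri(t,a,s,b)
    print(k,'top',onz(t,[a],z)[0][:2].round(4),'scene',onz(s,[b],z)[0][:2].round(4),'tri',X.round(4),round(g,4))
tc=[T(*p) for p in((499,224),(774,252),(763,407),(485,380))]; P=onz(t,tc,.014);print('tray',P.round(3).tolist(),P.mean(0))
P=onz(t,[T(*p) for p in((36,215),(311,247),(295,405),(12,375))],.02);print('slab',P.round(3).tolist())
P=onz(t,[T(*p) for p in((650,47),(736,48),(703,110),(650,108))],.19);print('carton top',P.round(3).tolist())
print('sign slate top',onz(t,[T(92,65),T(170,66)],.135).round(3).tolist(),'block',onz(t,[T(181,67),T(180,116),T(100,116)],.05).round(3).tolist())
E
```

```text
open top [ 0.6463 -0.1185] scene [ 0.6425 -0.1187] tri [ 0.6446 -0.1173  0.1688] 0.001
[222.4638032913208, 216.11944103240967] [8.40053749 9.10598469] [311.7499313354492, 170.29436111450195] [20.43382645 35.45644379]
small top [0.4177 0.1731] scene [0.4051 0.1822] tri [0.4138 0.1785 0.1404] 0.0069
[164.00719261169434, 193.96452140808105] [11.41081715 11.82586765] [360.93318271636963, 221.07408809661865] [16.24740028 16.51834679]
large top [0.4803 0.3545] scene [0.4812 0.3568] tri [0.4803 0.3558 0.1507] 0.0009
narrow top [0.6484 0.1228] scene [0.6441 0.1241] tri [0.6465 0.124  0.0513] 0.0016
jar top [0.4341 0.0234] scene [0.4363 0.0279] tri [0.434  0.0245 0.1051] 0.0014
mug top [ 0.4655 -0.2964] scene [ 0.464  -0.2936] tri [ 0.4646 -0.2952  0.0799] 0.0015
bottle top [0.474  0.2639] scene [0.459  0.2603] tri [0.4707 0.2626 0.1482] 0.0016
mill top [0.7234 0.0073] scene [0.7395 0.0205] tri [0.7315 0.0073 0.1385] 0.0008
tray [[0.562, -0.114, 0.014], [0.536, -0.428, 0.014], [0.36, -0.411, 0.014], [0.385, -0.1, 0.014]] [ 0.46067293 -0.26339943  0.014     ]
slab [[0.56, 0.412, 0.02], [0.53, 0.098, 0.02], [0.352, 0.111, 0.02], [0.378, 0.429, 0.02]]
carton top [[0.717, -0.252, 0.19], [0.718, -0.342, 0.19], [0.651, -0.306, 0.19], [0.652, -0.251, 0.19]]
sign slate top [[0.703, 0.334, 0.135], [0.703, 0.25, 0.135]] block [[0.728, 0.25, 0.05], [0.671, 0.248, 0.05], [0.669, 0.339, 0.05]]
```

>>> {"name": "move_arm", "arguments": {"plan": [0,0,1.2,0,0,0,1,-1.5,1.2,0,0,-0.17,2,-3,1.2,0,0,-0.34,2.8,-4.3,1.2,0,0,-0.5,3.6,-5.5,1.2,0,0,-0.67,4.4,-6.8,1.2,0,0,-0.84,5.2,-8,1.2,0,0,-1,6,-9.2,1.2,0,0,-1.17,6.7,-10.3,1.2,0,0,-1.17,7.4,-11.4,1.2,0,0,-1.17], "grip": 85}}

```text
time_s: 1.45
eef_pos: [0.5322, 0.0557, 0.2513]
eef_rot: [0.0, 0.708, 0.707, 0.0]
wrist_force: [0.9, 1.2, 0.1]
opening: 0.995
grasp_force: 0.0
```

>>> {"name": "move_arm", "arguments": {"plan": [0.4,-0.7,0,0,0,0,0.4,-0.7,0,0,0,0,0.4,-0.7,0,0,0,0,0.4,-0.7,0,0,0,0]}}

```text
time_s: 1.95
eef_pos: [0.551, 0.0239, 0.2513]
eef_rot: [-0.0, 0.707, 0.707, 0.0]
wrist_force: [-1.0, 0.8, -0.3]
opening: 0.992
grasp_force: 0.0
```

```bash
python3 - <<'E'
from h import *
print(ctrl.get_obs()['eef_pos'])
t=cam('top')
s=cam('scene')
u,sz=blob(s,(307,172),5,lambda h:(h[...,0]<18)&(h[...,1]>100)&(h[...,2]>60))
print(u,sz,onz(s,[u],.132)[0], tri(t,(222.46,216.12),s,u))
E
```

```text
[0.55095846 0.02385132 0.25133644]
[306.8134660720825, 170.874981880188] [12.85825157 15.43256092] [0.41347783 0.17260578 0.132     ] (array([0.41690904, 0.17333988, 0.13673941]), np.float64(0.0007635667769377399))
```

>>> {"name": "move_arm", "arguments": {"plan": [0.5,-0.75,0,0,0,0,1,-1.5,0,0,0,0,1.5,-2.2,0,0,0,0,1.88,-2.85,0,0,0,0,1.88,-2.85,0,0,0,0,1.88,-2.85,-0.6,0,0,0,1.88,-2.85,-1.2,0,0,0,1.88,-2.85,-1.8,0,0,0,1.88,-2.85,-2.38,0,0,0,1.88,-2.85,-2.38,0,0,0]}}

```text
time_s: 3.3
eef_pos: [0.6431, -0.1175, 0.1297]
eef_rot: [-0.003, 0.707, 0.707, -0.001]
wrist_force: [-0.4, -0.2, -0.0]
opening: 0.995
grasp_force: 0.0
```

```bash
python3 - <<'E'
from h import *
print(ctrl.get_obs()['eef_pos'])
a=cam('scene')['pixels'][130:260,100:240,::-1]; b=cam('top')['pixels'][100:200,260:380,::-1]
a=cv2.resize(a,(420,390));b=cv2.resize(b,(380,390));cv2.imwrite('pics/g1.png',np.hstack([a,b]))
E
```

```text
[ 0.64311138 -0.11747359  0.12971472]
```

View pics/g1.png

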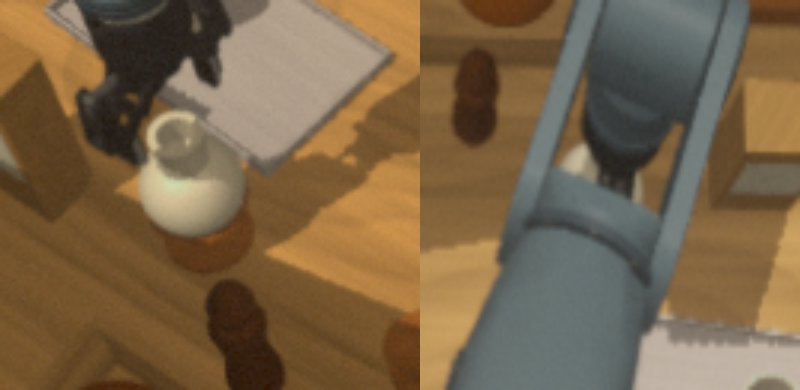

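```bash
python3 - <<'E'
from h import *
s=cam('scene'); o=np.array(ctrl.get_obs()['eef_pos'])
f=lambda X:((proj(s,X)-[100,130])*3).round(0).tolist()
print('tcp',f(o),'tips',f([o+[.05,0,.013],o+[-.05,0,.013]]),'body',f(o+[0,0,.073]),'mouth exp',f([.645,-.1185,.165]))
k,sz=blob(s,(158,173.5),10,lambda h:(h[...,2]>120)&(h[...,1]<90)); print(k,sz)
E
```

```text
tcp [[179.0, 157.0]] tips [[137.0, 190.0], [214.0, 107.0]] body [[161.0, 106.0]] mouth exp [[173.0, 135.0]]
[157.48177337646484, 174.89221382141113] [15.54251575 25.7238102 ]
```

```bash
python3 - <<'E'
from h import *
s=cam('scene');t=cam('top'); o=np.array(ctrl.get_obs()['eef_pos'])
def crop(c,x,y,w,h,k,pts):
    im=cv2.resize(c['pixels'][y:y+h,x:x+w,::-1],None,fx=k,fy=k,interpolation=cv2.INTER_CUBIC)
    im=(255*(im/255.)**.5).astype('uint8')
    for p,col in pts:
        q=((proj(c,p)[0]-[x,y]+.5)*k).astype(int); cv2.circle(im,tuple(map(int,q)),3,col,1)
    return im
P=[(o,(0,0,255)),(o+[.05,0,.013],(255,0,0)),(o+[-.05,0,.013],(255,0,0)),([.645,-.1185,.165],(0,255,0)),(o+[0,0,.073],(0,255,255))]
a=crop(s,115,125,80,110,5,P); b=crop(t,280,105,78,110,5,P)
cv2.imwrite('pics/g2.png',np.hstack([a,b]))
E
```

```text
(no output)
```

View pics/g2.png

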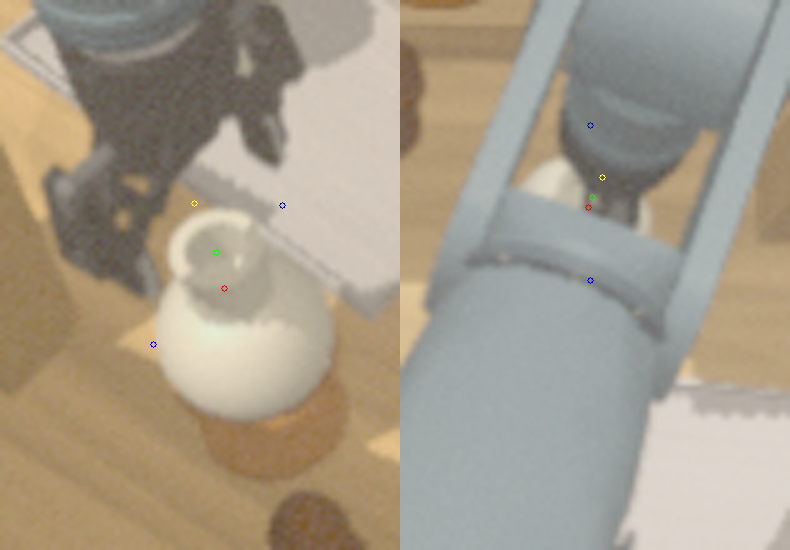

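```bash
python3 - <<'E'
from h import *
s=cam('scene'); t=cam('top');o=np.array(ctrl.get_obs()['eef_pos']);print(o)
for z in(.13,.143,.16,.18,.2): print(z,onz(s,[(143.5,184),(170,158)],z).round(4).tolist())
print('start tcp',proj(s,[.2245,.5287,.1905+.013]),proj(t,[.2245,.5287,.2035]))
a=cv2.imread('pics/scene0.png')[95:185,440:512]; b=cv2.imread('pics/top0.png')[240:330,50:150]
f=lambda im:(255*(cv2.resize(im,None,fx=4.5,fy=4.5,interpolation=cv2.INTER_CUBIC)/255.)**.5).astype('uint8')
a,b=f(a),f(b)
for im,c,x,y in((a,s,440,95),(b,t,50,240)):
  for d in((0,0,0),(.05*.391,.05*.92,.013),(-.05*.391,-.05*.92,.013),(0,0,.073)):
    q=((proj(c,np.array([.2245,.5287,.1905])+d)[0]-[x,y]+.5)*4.5).astype(int); cv2.circle(im,tuple(map(int,q)),3,(0,0,255),1)
cv2.imwrite('pics/g3.png',np.hstack([a,b]))
E
```

```text
[ 0.6462674  -0.12001382  0.13390895]
0.13 [[0.6714, -0.1531, 0.13], [0.5711, -0.1486, 0.13]]
0.143 [[0.6763, -0.1448, 0.143], [0.5774, -0.1404, 0.143]]
0.16 [[0.6828, -0.1341, 0.16], [0.5856, -0.1297, 0.16]]
0.18 [[0.6903, -0.1214, 0.18], [0.5952, -0.1171, 0.18]]
0.2 [[0.6979, -0.1087, 0.2], [0.6048, -0.1045, 0.2]]
start tcp [[474.84361493 166.36636326]] [[ 97.07426288 276.49710319]]
```

View pics/g3.png

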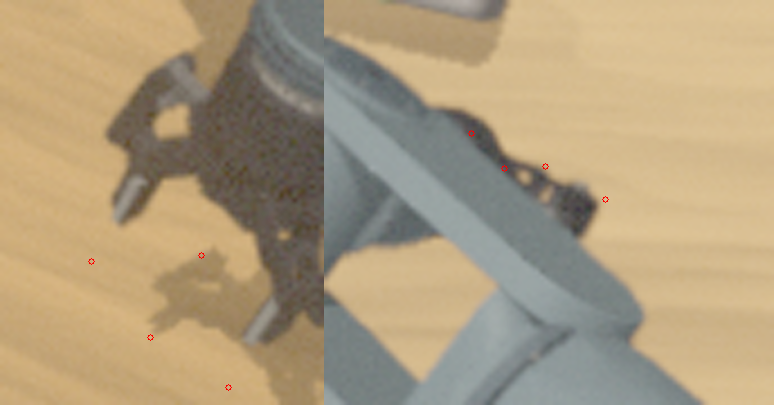

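The fingertips appear about 37 mm higher than the reported TCP implies, at z≈0.18, above the mouth. This holds both at the start and now. Closing the fingers here settles it: it is harmless either way.

>>> {"name": "move_arm", "arguments": {"plan": [0,0,0,0,0,0,0,0,0,0,0,0,0,0,0,0,0,0,0,0,0,0,0,0,0,0,0,0,0,0,0,0,0,0,0,0,0,0,0,0,0,0], "grip": 36}}

```text
time_s: 4.53
eef_pos: [0.6455, -0.1199, 0.1323]
eef_rot: [0.0, 0.707, 0.707, -0.0]
wrist_force: [-0.2, 0.3, 0.4]
opening: 0.42
grasp_force: 0.0
```

>>> {"name": "move_arm", "arguments": {"plan": [0,0,0,0,0,0,0,0,0,0,0,0,0,0,0,0,0,0,0,0,0,0,0,0,0,0,0,0,0,0,0,0,-0.2,0,0,0,0,0,-0.4,0,0,0,0,0,-0.6,0,0,0,0,0,-0.72,0,0,0,0,0,-0.72,0,0,0], "grip": 80}}

```text
time_s: 5.78
eef_pos: [0.645, -0.1197, 0.0954]
eef_rot: [-0.001, 0.707, 0.707, -0.0]
wrist_force: [-0.0, 0.5, -0.0]
opening: 0.937
grasp_force: 0.0
```

```bash
python3 - <<'E'
from h import *
s=cam('scene');o=ctrl.get_obs()
print(o['eef_pos'],o['wrist_force'],o['opening'])
a=s['pixels'][125:235,115:215,::-1]
cv2.imwrite('pics/g4.png',(255*(cv2.resize(a,None,fx=5,fy=5,interpolation=cv2.INTER_CUBIC)/255.)**.5).astype('uint8'))
E
```

```text
[ 0.64537598 -0.11978     0.09602228] [0.38733986 0.07745646 0.64779137] 0.9365383177564771
```

View pics/g4.png

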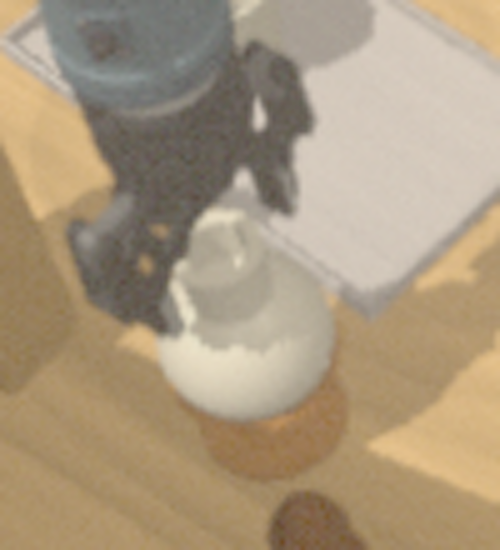

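The fingertips now straddle the neck at (165,335) and (290,210), at height ≈0.147. I go 6 mm lower and close.

>>> {"name": "move_arm", "arguments": {"plan": [0,0,-0.12,0,0,0,0,0,-0.12,0,0,0]}}

```text
time_s: 6.08
eef_pos: [0.6452, -0.1197, 0.0899]
eef_rot: [-0.0, 0.707, 0.707, -0.0]
wrist_force: [-0.6, 0.1, -0.8]
opening: 0.936
grasp_force: 0.0
```

>>> {"name": "move_arm", "arguments": {"plan": [0,0,0,0,0,0,0,0,0,0,0,0,0,0,0,0,0,0,0,0,0,0,0,0,0,0,0,0,0,0,0,0,0,0,0,0,0,0,0,0,0,0], "grip": 30}}

```text
time_s: 6.95
eef_pos: [0.6458, -0.1199, 0.0907]
eef_rot: [0.0, 0.707, 0.707, 0.0]
wrist_force: [0.9, 0.0, 4.7]
opening: 0.504
grasp_force: 61.1
```

>>> {"name": "move_arm", "arguments": {"plan": [0,0,0.15,0,0,0,0,0,0.4,0,0,0,0,0,0.8,0,0,0,0,0,1.2,0,0,0,-0.4,-0.13,1.2,0,0,0,-1,-0.33,1.2,0,0,0,-1.7,-0.57,1.2,0,0,0,-2.4,-0.8,1.2,0,0,0,-3,-1,1.2,0,0,0,-3.54,-1.2,1.2,0,0,0]}}

```text
time_s: 8.2
eef_pos: [0.4679, -0.1805, 0.1519]
eef_rot: [0.001, 0.707, 0.707, 0.0]
wrist_force: [0.8, -0.2, -3.2]
opening: 0.502
grasp_force: 61.8
```

>>> {"name": "move_arm", "arguments": {"plan": [0,0,0,0,0,0,0,0,0,0,0,0,0,0,-0.5,0,0,0,0,0,-1,0,0,0,0,0,-1.4,0,0,0,0,0,-1.7,0,0,0,0,0,-1.8,0,0,0,0,0,-1.8,0,0,0]}}

```text
time_s: 9.2
eef_pos: [0.4688, -0.1798, 0.0604]
eef_rot: [0.0, 0.707, 0.707, 0.0]
wrist_force: [0.2, -0.1, -3.0]
opening: 0.499
grasp_force: 62.1
```

>>> {"name": "move_arm", "arguments": {"plan": [0,0,-0.08,0,0,0,0,0,-0.16,0,0,0,0,0,-0.2,0,0,0,0,0,-0.22,0,0,0,0,0,-0.22,0,0,0]}}

```text
time_s: 9.82
eef_pos: [0.4685, -0.1799, 0.0493]
eef_rot: [-0.0, 0.707, 0.707, -0.0]
wrist_force: [0.2, -0.1, -2.6]
opening: 0.501
grasp_force: 62.1
```

>>> {"name": "move_arm", "arguments": {"plan": [0,0,-0.02,0,0,0,0,0,-0.03,0,0,0,0,0,-0.03,0,0,0]}}

```text
time_s: 10.2
eef_pos: [0.4688, -0.1802, 0.0487]
eef_rot: [0.0, 0.707, 0.707, -0.0]
wrist_force: [-2.8, 1.0, 5.4]
opening: 0.499
grasp_force: 63.3
```

Contact with the tray floor is made. I release and rise.

>>> {"name": "move_arm", "arguments": {"plan": [0,0,0,0,0,0,0,0,0,0,0,0,0,0,0,0,0,0,0,0,0,0,0,0,0,0,0,0,0,0,0,0,0.1,0,0,0,0,0,0.7,0,0,0,0,0,1.5,0,0,0,0,0,2.5,0,0,0,0,0,3,0,0,0], "grip": 85}}

```text
time_s: 11.45
eef_pos: [0.4697, -0.1806, 0.2013]
eef_rot: [0.002, 0.707, 0.707, 0.0]
wrist_force: [0.3, -1.2, -0.8]
opening: 0.995
grasp_force: 0.0
```

>>> {"name": "move_arm", "arguments": {"plan": [0,0.4,0.2,0,0,0,0.1,1.2,0.2,0,0,0,0.1,2.4,0.2,0,0,0,0.1,3.6,0.2,0,0,0,0.2,4.8,0.2,0,0,0,0.2,6,0.2,0,0,0,0.2,7.2,0.2,0,0,0,0.2,8.4,0.2,0,0,0,0.24,9.5,0.2,0,0,0,0.24,10.3,0.2,0,0,0]}}

```text
time_s: 12.7
eef_pos: [0.4781, 0.3382, 0.2064]
eef_rot: [-0.001, 0.707, 0.708, -0.001]
wrist_force: [0.1, -0.7, 0.2]
opening: 0.996
grasp_force: 0.0
```

>>> {"name": "move_arm", "arguments": {"plan": [0,0.3,0,0,0,0,0,0.41,0,0,0,0,0,0.41,0,0,0,0,0,0.41,0,0,0,0]}}

```text
time_s: 13.2
eef_pos: [0.4807, 0.3546, 0.2079]
eef_rot: [0.0, 0.708, 0.706, -0.0]
wrist_force: [-0.4, 0.0, 0.8]
opening: 0.992
grasp_force: 0.0
```

>>> {"name": "move_arm", "arguments": {"plan": [0,0.02,-0.5,0,0,0,0,0.02,-1,0,0,0,0,0.02,-1.5,0,0,0,0,0.02,-1.9,0,0,0,0,0.02,-2.2,0,0,0,0,0.02,-2.5,0,0,0,0,0.02,-2.7,0,0,0,0,0.02,-2.82,0,0,0,0,0.02,-2.82,0,0,0]}}

```text
time_s: 14.32
eef_pos: [0.4803, 0.3566, 0.0665]
eef_rot: [-0.0, 0.707, 0.707, -0.0]
wrist_force: [0.2, -0.6, -0.4]
opening: 0.997
grasp_force: 0.0
```

>>> {"name": "move_arm", "arguments": {"plan": [0,0,0,0,0,0,0,0,0,0,0,0,0,0,0,0,0,0,0,0,0,0,0,0,0,0,0,0,0,0,0,0,0,0,0,0,0,0,0,0,0,0], "grip": 30}}

```text
time_s: 15.2
eef_pos: [0.4811, 0.357, 0.0676]
eef_rot: [0.0, 0.707, 0.707, 0.001]
wrist_force: [0.4, -0.7, 6.6]
opening: 0.501
grasp_force: 61.6
```

>>> {"name": "move_arm", "arguments": {"plan": [0,0,0.15,0,0,0,0,0,0.5,0,0,0,0,0,1,0,0,0,0,0,1.6,0,0,0,0,0,2.2,0,0,0,0,0,2.7,0,0,0,0,0,3,0,0,0,0,0,3,0,0,0]}}

```text
time_s: 16.2
eef_pos: [0.481, 0.3569, 0.218]
eef_rot: [0.0, 0.707, 0.707, 0.001]
wrist_force: [-0.1, 0.2, -6.0]
opening: 0.495
grasp_force: 62.1
```

>>> {"name": "move_arm", "arguments": {"plan": [0.1,-0.3,0,0,0,0,0.4,-1,0,0,0,0,0.7,-2,0,0,0,0,1.1,-3.1,0,0,0,0,1.5,-4.2,0,0,0,0,1.9,-5.3,0,0,0,0,2.2,-6.4,0,0,0,0,2.6,-7.5,0,0,0,0,2.9,-8.5,0,0,0,0,3.2,-9.2,0,0,0,0]}}

```text
time_s: 17.45
eef_pos: [0.6394, -0.1069, 0.2147]
eef_rot: [-0.001, 0.708, 0.706, -0.001]
wrist_force: [0.9, 0.9, -5.7]
opening: 0.497
grasp_force: 62.3
```

>>> {"name": "move_arm", "arguments": {"plan": [0.05,-0.2,0,0,0,0,0.08,-0.3,0,0,0,0,0.08,-0.3,0,0,0,0,0.08,-0.3,0,0,0,0]}}

```text
time_s: 17.95
eef_pos: [0.6442, -0.1172, 0.2168]
eef_rot: [-0.0, 0.707, 0.707, 0.0]
wrist_force: [0.4, -0.0, -5.4]
opening: 0.499
grasp_force: 62.7
```

```bash
python3 - <<'E'
from h import *
s=cam('scene');t=cam('top');o=ctrl.get_obs()
print(o['eef_pos'],o['wrist_force'],o['time_s'])
# pot cork in scene
p=np.array(o['eef_pos']); z=p[2]-.0473+.133
u=proj(s,[p[0],p[1],z])[0]; print('cork exp',u)
# wide stand visible: orange stem blob below the pot; ellipse of the rim
f=lambda h:(h[...,0]<14)&(h[...,1]>150)
print('stand exp rim',proj(s,[.645,-.1187,.064]))
a=np.vstack([s['pixels'][110:240,100:240,::-1]]);b=t['pixels'][100:230,250:390,::-1]
g=lambda im:(255*(cv2.resize(im,(400,371),interpolation=cv2.INTER_CUBIC)/255.)**.5).astype('uint8')
cv2.imwrite('pics/g5.png',np.hstack([g(a),g(b)]))
E
```

```text
[ 0.6443862  -0.11726662  0.21697484] [ 0.20642974  0.02344542 -5.39773603] 18.05
cork exp [146.28454608 139.87718358]
stand exp rim [[165.2829139  196.67644226]]
```

View pics/g5.png

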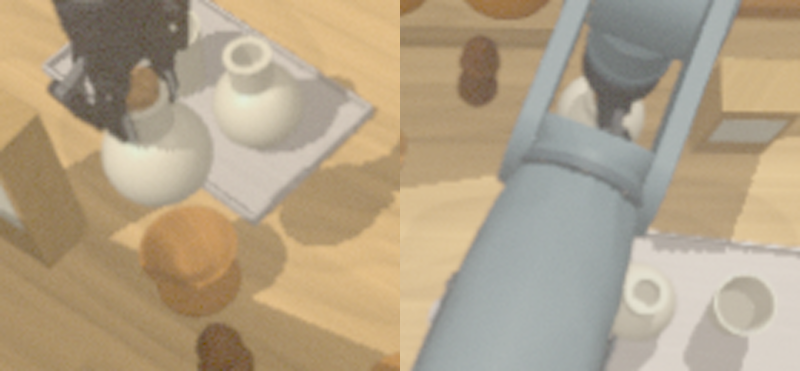

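The corked pot hangs above the wide stand (rim at crop (190,243)), and the open pot stands on the tray. I measure the rim and belly together so the calibration error cancels.

```bash
python3 - <<'E'
from h import *
s=cam('scene');p=np.array(ctrl.get_obs()['eef_pos'])
# rim: orange pixels, upper ellipse
x,y,k=100,110,4
w=cv2.resize(s['pixels'][110:240,100:240],None,fx=k,fy=k,interpolation=cv2.INTER_CUBIC);h=cv2.cvtColor(w,cv2.COLOR_RGB2HSV).astype(int)
m=((h[...,1]>150)&(h[...,0]<16)).astype('uint8'); m[:int(.5*520)]=0; m[:, :int(.3*560)]=0; m[430:]=0;m[:,360:]=0
rows=[(r,*np.where(m[r])[0][[0,-1]]) for r in range(280,430,10) if m[r].sum()>20]
print([(round(110+r/k,1),round(100+a/k,1),round(100+b/k,1)) for r,a,b in rows])
print('rim manual',onz(s,[(166.5,195.1)],.064))
th=np.linspace(0,2*np.pi,73); C=lambda cx,cy:proj(s,np.c_[cx+.047*np.cos(th),cy+.047*np.sin(th),0*th+.064])
q=C(.645,-.1187);print('exp rim cols',q[:,0].min(),q[:,0].max(),'rows',q[:,1].min(),q[:,1].max())
# belly: white
m2=((h[...,1]<90)&(h[...,2]>110)).astype('uint8'); m2[:, 300:]=0
for r in range(180,296,12):
    c=np.where(m2[r])[0]; print(round(110+r/k,1), (round(100+c[0]/k,1),round(100+c[-1]/k,1)) if len(c) else None,end=' ')
b=np.array([p[0],p[1],p[2]-.0473+.042]); print('\nbelly exp',proj(s,b), .046*s['fx']/np.linalg.norm(b-s['o']))
E
```

```text
[(182.5, np.float64(144.5), np.float64(173.2)), (185.0, np.float64(144.8), np.float64(177.8)), (187.5, np.float64(142.5), np.float64(183.8)), (190.0, np.float64(151.5), np.float64(183.0)), (192.5, np.float64(150.2), np.float64(183.0)), (195.0, np.float64(148.8), np.float64(187.5)), (197.5, np.float64(148.0), np.float64(185.5)), (200.0, np.float64(143.0), np.float64(189.8)), (202.5, np.float64(147.5), np.float64(187.0)), (205.0, np.float64(144.2), np.float64(189.2)), (207.5, np.float64(142.2), np.float64(184.5)), (210.0, np.float64(142.8), np.float64(183.8)), (212.5, np.float64(148.0), np.float64(183.0)), (215.0, np.float64(155.2), np.float64(182.0))]
rim manual [[ 0.6394031  -0.11914304  0.064     ]]
exp rim cols 147.66935988407204 182.93147265074208 rows 181.92732547949632 212.04442260987622
155.0 (np.float64(152.8), np.float64(174.8)) 158.0 (np.float64(136.8), np.float64(174.8)) 161.0 (np.float64(136.2), np.float64(174.8)) 164.0 (np.float64(135.8), np.float64(174.8)) 167.0 (np.float64(136.2), np.float64(174.8)) 170.0 (np.float64(137.2), np.float64(174.8)) 173.0 (np.float64(139.0), np.float64(174.8)) 176.0 (np.float64(100.0), np.float64(174.8)) 179.0 (np.float64(100.0), np.float64(161.0)) 182.0 (np.float64(100.0), np.float64(103.5)) 
belly exp [[154.44075282 163.94010678]] 18.925623594247693
```

>>> {"name": "move_arm", "arguments": {"plan": [0.01,-0.03,-0.4,0,0,0,0.01,-0.03,-0.9,0,0,0,0.01,-0.03,-1.4,0,0,0,0.01,-0.03,-1.8,0,0,0,0.01,-0.03,-2.1,0,0,0,0.01,-0.03,-2.25,0,0,0,0.01,-0.03,-2.35,0,0,0,0.01,-0.03,-2.4,0,0,0,0.01,-0.03,-2.4,0,0,0]}}

```text
time_s: 19.23
eef_pos: [0.6453, -0.12, 0.0973]
eef_rot: [0.0, 0.707, 0.707, 0.0]
wrist_force: [-0.3, -0.3, -4.5]
opening: 0.499
grasp_force: 62.7
```

>>> {"name": "move_arm", "arguments": {"plan": [0,0,-0.03,0,0,0,0,0,-0.05,0,0,0,0,0,-0.06,0,0,0,0,0,-0.06,0,0,0]}}

```text
time_s: 19.73
eef_pos: [0.6455, -0.1198, 0.0947]
eef_rot: [0.001, 0.707, 0.707, 0.0]
wrist_force: [-1.4, 1.2, 1.8]
opening: 0.496
grasp_force: 63.3
```

>>> {"name": "move_arm", "arguments": {"plan": [-0.01,0.01,-0.02,0,0,0,-0.01,0.02,-0.03,0,0,0,-0.01,0.02,-0.03,0,0,0]}}

```text
time_s: 20.1
eef_pos: [0.6457, -0.1191, 0.0943]
eef_rot: [0.001, 0.707, 0.707, 0.001]
wrist_force: [-0.9, 1.9, 6.0]
opening: 0.498
grasp_force: 64.0
```

>>> {"name": "move_arm", "arguments": {"plan": [0,0,0,0,0,0,0,0,0,0,0,0,0,0,0,0,0,0,0,0,0,0,0,0,0,0,0,0,0,0,0,0,0.1,0,0,0,0,0,0.7,0,0,0,0,0,1.5,0,0,0,0,0,2.3,0,0,0,0,0,2.8,0,0,0], "grip": 85}}

```text
time_s: 21.35
eef_pos: [0.6454, -0.1191, 0.2355]
eef_rot: [0.002, 0.707, 0.707, 0.001]
wrist_force: [0.0, -0.8, -0.0]
opening: 0.994
grasp_force: 0.0
```

>>> {"name": "move_arm", "arguments": {"plan": [-0.3,0.4,0,0,0,0,-1,1.3,0,0,0,0,-1.7,2.2,0,0,0,0,-2.4,3.1,0,0,0,0,-3.1,4,0,0,0,0,-3.8,4.9,0,0,0,0,-4.4,5.6,0,0,0,0,-4.59,5.84,0,0,0,0,-4.59,5.84,0,0,0,0,-4.59,5.84,0,0,0,0]}}

```text
time_s: 22.6
eef_pos: [0.4159, 0.1723, 0.2325]
eef_rot: [0.0, 0.708, 0.706, 0.0]
wrist_force: [-0.1, -0.4, -0.0]
opening: 0.996
grasp_force: 0.0
```

```bash
python3 - <<'E'
from h import *
s=cam('scene');t=cam('top');o=ctrl.get_obs();print(o['eef_pos'])
f=lambda h:(h[...,0]<18)&(h[...,1]>105)&(h[...,2]>60)
print('seated exp',proj(s,[.645,-.1187,.179]),proj(t,[.645,-.1187,.179]))
for c,n in((s,'s'),(t,'t')):
    u,sz=blob(c,proj(c,[.645,-.1187,.179])[0],10,f);print(n,u,sz,onz(c,[u],.179)[0])
E
```

```text
[0.4157851  0.17217042 0.23219871]
seated exp [[156.61836628 171.74426665]] [[318.48658275 142.89864316]]
s [147.42188453674316, 171.91582202911377] [20.86154175 36.33286285] [ 0.65779717 -0.13756276  0.179     ]
t [317.7077407836914, 143.01020431518555] [10.75566292 11.6330843 ] [ 0.64459289 -0.11630011  0.179     ]
```

>>> {"name": "move_arm", "arguments": {"plan": [0,0.01,-0.6,0,0,0,0,0.01,-1.2,0,0,0,0,0.01,-1.8,0,0,0,0,0.01,-2.4,0,0,0,0,0.01,-2.8,0,0,0,0,0.01,-3.2,0,0,0,0,0.01,-3.5,0,0,0,0,0.01,-3.69,0,0,0,0,0.01,-3.69,0,0,0]}}

```text
time_s: 23.82
eef_pos: [0.4147, 0.1734, 0.0473]
eef_rot: [-0.0, 0.708, 0.707, -0.0]
wrist_force: [0.3, -0.2, 0.1]
opening: 0.998
grasp_force: 0.0
```

>>> {"name": "move_arm", "arguments": {"plan": [0,0,0,0,0,0,0,0,0,0,0,0,0,0,0,0,0,0,0,0,0,0,0,0,0,0,0,0,0,0,0,0,0,0,0,0,0,0,0,0,0,0,0,0,0,0,0,0], "grip": 24}}

```text
time_s: 24.82
eef_pos: [0.416, 0.1738, 0.0486]
eef_rot: [0.001, 0.707, 0.707, 0.001]
wrist_force: [0.3, -0.6, 6.0]
opening: 0.408
grasp_force: 59.4
```

>>> {"name": "move_arm", "arguments": {"plan": [0,0,0.15,0,0,0,0,0,0.6,0,0,0,0,0,1.3,0,0,0,0,0,2,0,0,0,0.5,-0.1,2,0,0,0,1.3,-0.3,2,0,0,0,2.3,-0.5,2,0,0,0,3.3,-0.7,2,0,0,0,4.1,-0.9,2,0,0,0,4.6,-1,2,0,0,0]}}

```text
time_s: 26.08
eef_pos: [0.6456, 0.1228, 0.1465]
eef_rot: [-0.001, 0.708, 0.706, -0.001]
wrist_force: [-0.3, 0.1, -3.3]
opening: 0.408
grasp_force: 60.7
```

>>> {"name": "move_arm", "arguments": {"plan": [0,0,0,0,0,0,0,0,0,0,0,0,0,0,0,0,0,0]}}

```text
time_s: 26.45
eef_pos: [0.6438, 0.1241, 0.1476]
eef_rot: [-0.0, 0.707, 0.707, -0.0]
wrist_force: [0.5, -0.3, -2.8]
opening: 0.403
grasp_force: 61.1
```

```bash
python3 - <<'E'
from h import *
s=cam('scene');o=ctrl.get_obs();p=np.array(o['eef_pos']);print(p,o['wrist_force'])
b=np.array([p[0],p[1],p[2]-.0283+.032]);u=proj(s,b)[0];r=.035*s['fx']/np.linalg.norm(b-s['o']);print('belly exp',u,r)
x0,y0=int(u[0])-25,int(u[1])-25
w=cv2.resize(s['pixels'][y0:y0+75,x0:x0+51],None,fx=4,fy=4,interpolation=cv2.INTER_CUBIC);h=cv2.cvtColor(w,cv2.COLOR_RGB2HSV).astype(int)
m=(h[...,1]<100)&(h[...,2]>70)
for v in np.arange(u[1]-4,u[1]+r+3,3):
    c=np.where(m[int((v-y0+.5)*4)])[0]
    print(round(v,1),(x0+c.min()/4,x0+c.max()/4) if len(c) else None)
th=np.linspace(0,6.28,73);q=proj(s,np.c_[.6468+.0355*np.cos(th),.1233+.0355*np.sin(th),0*th+.047]);print('rim exp',q.min(0),q.max(0))
a=s['pixels'][170:280,195:295,::-1];cv2.imwrite('pics/g6.png',(255*(cv2.resize(a,None,fx=5,fy=5,interpolation=cv2.INTER_CUBIC)/255.)**.5).astype('uint8'))
E
```

```text
[0.64403837 0.12409383 0.14783667] [-0.63470118  0.60288224 -2.34374051]
belly exp [238.79814208 224.98321401] 15.066829040216438
221.0 (np.float64(235.5), np.float64(253.25))
224.0 (np.float64(224.75), np.float64(253.5))
227.0 (np.float64(225.0), np.float64(253.25))
230.0 (np.float64(225.5), np.float64(252.5))
233.0 (np.float64(226.75), np.float64(250.75))
236.0 (np.float64(229.75), np.float64(248.25))
239.0 (np.float64(235.75), np.float64(241.25))
242.0 None
rim exp [225.94304507 232.93910812] [254.2410654  258.50579309]
```

View pics/g6.png

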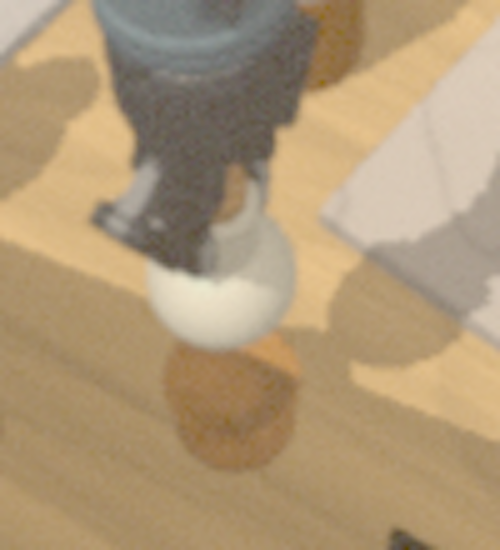

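>>> {"name": "move_arm", "arguments": {"plan": [0.04,0.01,-0.3,0,0,0,0.04,0.01,-0.7,0,0,0,0.04,0.01,-1.1,0,0,0,0.04,0.01,-1.35,0,0,0,0.04,0.01,-1.5,0,0,0,0.04,0.01,-1.58,0,0,0,0.04,0.01,-1.62,0,0,0,0.04,0.01,-1.62,0,0,0]}}

```text
time_s: 27.5
eef_pos: [0.6473, 0.1242, 0.0673]
eef_rot: [0.0, 0.707, 0.707, 0.0]
wrist_force: [-0.6, 0.1, -2.0]
opening: 0.406
grasp_force: 61.2
```

>>> {"name": "move_arm", "arguments": {"plan": [0,0,-0.03,0,0,0,0,0,-0.05,0,0,0,0,0,-0.06,0,0,0,0,0,-0.06,0,0,0]}}

```text
time_s: 28.0
eef_pos: [0.6469, 0.1242, 0.0638]
eef_rot: [-0.0, 0.707, 0.707, -0.0]
wrist_force: [-0.0, 0.1, -2.8]
opening: 0.406
grasp_force: 61.2
```

>>> {"name": "move_arm", "arguments": {"plan": [0,0,-0.02,0,0,0,0,0,-0.03,0,0,0,0,0,-0.03,0,0,0]}}

```text
time_s: 28.38
eef_pos: [0.6472, 0.1244, 0.0633]
eef_rot: [0.0, 0.707, 0.707, 0.0]
wrist_force: [-2.3, 1.3, 5.0]
opening: 0.4
grasp_force: 61.7
```

>>> {"name": "move_arm", "arguments": {"plan": [-0.01,0.01,0,0,0,0,-0.02,0.01,-0.01,0,0,0,-0.02,0.01,-0.01,0,0,0]}}

```text
time_s: 28.75
eef_pos: [0.647, 0.1248, 0.063]
eef_rot: [0.001, 0.707, 0.707, 0.001]
wrist_force: [-1.6, 0.4, 6.5]
opening: 0.406
grasp_force: 61.8
```

>>> {"name": "move_arm", "arguments": {"plan": [0,0,0,0,0,0,0,0,0,0,0,0,0,0,0,0,0,0,0,0,0,0,0,0,0,0,0,0,0,0,0,0,0.1,0,0,0,0,0,0.7,0,0,0,0,0,1.5,0,0,0,0,0,2.5,0,0,0,0,0,3.3,0,0,0], "grip": 85}}

```text
time_s: 30.0
eef_pos: [0.6464, 0.1247, 0.2297]
eef_rot: [0.001, 0.707, 0.707, 0.001]
wrist_force: [0.1, 1.1, -1.0]
opening: 0.998
grasp_force: 0.0
```

>>> {"name": "move_arm", "arguments": {"plan": [-0.5,0.3,0,0,0,0,-1.5,0.9,0,0,0,0,-2.5,1.5,0,0,0,0,-3.5,2.1,0,0,0,0,-4.5,3,0,0,0,0,-5.3,4,0,0,0,0,-6,4.8,0,0,0,0,-6,4.8,0,0,0,0,-6,4.8,0,0,0,0]}}

```text
time_s: 31.12
eef_pos: [0.3462, 0.3646, 0.2272]
eef_rot: [0.0, 0.707, 0.707, 0.0]
wrist_force: [0.3, -0.1, -0.4]
opening: 0.995
grasp_force: 0.0
```

```bash
python3 - <<'E'
from h import *
s=cam('scene');t=cam('top')
f=lambda h:(h[...,0]<18)&(h[...,1]>105)&(h[...,2]>60)
for n,P in(('L',[.645,-.1187,.179]),('S',[.6465,.124,.146])):
  for c in(s,t):
    e=proj(c,P)[0];u,sz=blob(c,e,6,f);print(n,e.round(1),np.round(u,1),sz,onz(c,[u],P[2])[0].round(4))
a=s['pixels'][85:285,100:400,::-1];b=t['pixels'][100:250,140:410,::-1]
g=lambda im:(255*(cv2.resize(im,(400,int(400*im.shape[0]/im.shape[1])),interpolation=cv2.INTER_CUBIC)/255.)**.6).astype('uint8')
a=cv2.resize(a,(800,533))
cv2.imwrite('pics/g7.png',(255*(a/255.)**.6).astype('uint8'))
o=ctrl.get_obs();print(o['time_s'],o['eef_pos'])
E
```

```text
L [156.6 171.7] [157.1 171.6] [15.08276749 17.62746239] [ 0.644  -0.1181  0.179 ]
L [318.5 142.9] [317.7 143. ] [10.7829895  11.53762245] [ 0.6447 -0.1164  0.179 ]
S [238.3 226.9] [238.5 226. ] [14.72592068 18.79496956] [0.6444 0.1232 0.146 ]
S [240.2 143.6] [239.4 144.5] [8.23551273 8.9594698 ] [0.6434 0.1264 0.146 ]
31.225 [0.34695387 0.36380762 0.22695418]
```

```bash
python3 - <<'E'
from h import *
s=cam('scene');t=cam('top')
C={'L':((157.1,171.6),(317.7,143.0),[.645,-.1187,.046+.042],.046),'S':((238.5,226.),(239.4,144.5),[.6465,.124,.034+.032],.035)}
for n,(us,ut,B,r) in C.items():
    print(n,'cork tri',tri(s,us,t,ut))
    cs=[]
    for c in(s,t):
        e=proj(c,B)[0];R_=int(r*c['fx']/np.linalg.norm(np.array(B)-c['o'])+5);x,y=int(e[0])-R_,int(e[1])-R_
        w=cv2.resize(c['pixels'][y:y+2*R_+1,x:x+2*R_+1],None,fx=4,fy=4,interpolation=cv2.INTER_CUBIC);h=cv2.cvtColor(w,cv2.COLOR_RGB2HSV).astype(int)
        m=((h[...,1]<105)&(h[...,2]>60)).astype('uint8')
        k=max(cv2.findContours(m,0,cv2.CHAIN_APPROX_NONE)[0],key=cv2.contourArea)
        (cx,cy),rr=cv2.minEnclosingCircle(k);bx=cv2.boundingRect(k)
        u=((cx+.5)/4-.5+x,(cy+.5)/4-.5+y);cs.append(u)
        print('  belly exp',e.round(1),'got',np.round(u,1),'r',rr/4,'exp r',R_-5,'box',x+bx[0]/4,x+(bx[0]+bx[2])/4,y+bx[1]/4,y+(bx[1]+bx[3])/4,onz(c,[u],B[2])[0].round(4))
for n,u,P,f in(('bottle',0,[.472,.263,.13],None),):
    pass
# change check against the start picture, arm-free bystanders (scene view)
d=np.abs(cv2.cvtColor(s['pixels'],cv2.COLOR_RGB2GRAY).astype(int)-cv2.cvtColor(cv2.imread('pics/scene0.png'),cv2.COLOR_BGR2GRAY))
d=cv2.blur(d.astype('float32'),(5,5))
for n,P in(('mug',[.465,-.295,.04]),('jar',[.434,.025,.06]),('mill',[.73,.007,.08]),('carton',[.685,-.295,.1]),('sign',[.70,.293,.06]),('bottle',[.472,.263,.08])):
    u,v=proj(s,P)[0].astype(int);print(n,(u,v),d[v-12:v+13,u-10:u+11].max().round(1))
E
```

```text
L cork tri (array([ 0.64449545, -0.11648519,  0.18064569]), np.float64(0.0004908641694496504))
  belly exp [163.6 191.8] got [168.  185.8] r 24.494693756103516 exp r 17 box 146.25 186.0 169.0 209.25 [ 0.6243 -0.121   0.088 ]
  belly exp [315.3 150.1] got [315.6 149.3] r 14.381057739257812 exp r 13 box 302.0 330.5 135.5 164.0 [ 0.6477 -0.1199  0.088 ]
S cork tri (array([0.64409345, 0.12493861, 0.14729337]), np.float64(0.0015773293497246825))
  belly exp [240.  242.2] got [239.6 240.3] r 15.817158699035645 exp r 14 box 227.25 255.0 226.25 256.25 [0.6427 0.1202 0.066 ]
  belly exp [241.4 149.8] got [241.1 149.1] r 10.68217945098877 exp r 10 box 231.0 252.25 139.0 160.0 [0.649  0.1249 0.066 ]
mug (np.int64(160), np.int64(130)) 4.6
jar (np.int64(254), np.int64(167)) 4.0
mill (np.int64(181), np.int64(241)) 4.9
carton (np.int64(103), np.int64(169)) 3.9
sign (np.int64(286), np.int64(296)) 5.3
bottle (np.int64(324), np.int64(214)) 23.6
```

```bash
python3 - <<'E'
from h import *
s=cam('scene');f=lambda h:(h[...,0]>45)&(h[...,0]<85)&(h[...,1]>110)
print(blob(s,(325,215),20,f)); s0=dict(s);s0['pixels']=cv2.imread('pics/scene0.png')[:,:,::-1];print(blob(s0,(325,215),20,f))
E
```

```text
([324.46102714538574, 217.1567897796631], array([17.52896309, 29.27781868]))
([324.4180088043213, 217.73659324645996], array([18.52262115, 28.27520943]))
```

The bottle has not moved, so I hand in.

```bash
python3 -c "
from bench import ctrl
print(ctrl.hand_in())"
```

```text
the job is handed in; nothing more can be done
None
```

The job is handed in at about 31 s of the 64 s: the open pot stands on the tray, and the large and small corked pots are seated upright in the wide and narrow stands, with the cork heights within 2 mm of fully seated and the bystanders where they were.

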